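# Chock a row of lying bottles in the storage tray

### The job

Lay the two loose bottles from the bench beside the one already in the tray, lying across it in the same way, so that all three lie on their sides in one row against the end stop, with the caps pointing either way. Fit the flat grey bar as a chock, lying flat behind the last bottle and fully down between it and the tray's low lip, so that the row cannot roll apart (it can be slid from the tray's apron over the lip until it drops in). Leave the standing bottle, the beaker and the stirrer where they are.

Things in the scene. Friction and masses are not known exactly. Their poses are not given: they have to be found in the camera images.
- tray: blue plastic tray fixed to the bench, 142 mm (x) by 245 mm (y). Origin on its underside, at bench level; z up. Floor 6 mm above the bench from the end stop (y = +112 mm) to the lip (y = -61 mm); this 173 mm holds three bottles laid along the tray's x (3 x 44) and the 36 mm bar, with 5 mm to spare. Side rails 22 mm high on the bench run the whole length, inner faces at x = +-65 mm
- tray_stop (a point): middle of the foot of the end stop's inner face, at tray x = 0, y = +112 mm, z = 6 mm; the stop is an upright wall 44 mm high above the bench, 8 mm thick, at the tray's +y end
- tray_lip (a point): middle of the lip's top edge on the row side, at tray x = 0, y = -61 mm, z = 16 mm (10 mm above the floor). The lip is upright on the row side, flat on top to y = -65 mm, then slopes down to the apron at y = -75 mm
- tray_apron (a point): middle of the flat apron before the lip, at tray x = 0, y = -100 mm, z = 12 mm; the apron spans y = -75 to -125 mm and its outer end is open
- bottle_a: amber glass bottle with black cap, lying on its side, rolls freely, 0.11-0.22 kg, 110 mm long. Origin on its axis halfway along; own x along the axis to the cap. Body: cylinder 44 mm in diameter, x = -55 to +28 mm (grip at its middle, x = -13 mm); cap 30 mm in diameter, x = +31 to +55 mm. Starts on the bench
- bottle_b: amber glass bottle with black cap, lying on its side, rolls freely, 0.11-0.22 kg, 110 mm long. Origin on its axis halfway along; own x along the axis to the cap. Body: cylinder 44 mm in diameter, x = -55 to +28 mm (grip at its middle, x = -13 mm); cap 30 mm in diameter, x = +31 to +55 mm. Starts on the bench
- bottle_c: amber glass bottle with black cap, lying on its side, rolls freely, 0.11-0.22 kg, 110 mm long. Origin on its axis halfway along; own x along the axis to the cap. Body: cylinder 44 mm in diameter, x = -55 to +28 mm (grip at its middle, x = -13 mm); cap 30 mm in diameter, x = +31 to +55 mm. Starts in the tray, across it, up to about 25 mm off the end stop
- chock: flat grey plastic bar, 110 mm (its x) by 36 mm (its y) by 18 mm thick (its z), 0.06 to 0.13 kg, origin at its centre. Starts lying flat on the bench
- standing_bottle: bystander: the same kind of bottle standing upright on the bench, 44 mm in diameter, 110 mm high, loose; origin at the centre of its foot
- beaker: bystander: clear glass beaker, up to 64 mm in diameter, 85 mm high, loose; origin at the centre of its foot
- stirrer: bystander: round white magnetic stirrer with a black plate, 120 mm in diameter, 62 mm high, fixed; origin at the centre of its foot
Not all that is in view belongs to the job. Leave any red look-alike of the bottle_a alone.

How it is judged (in metres and radians):
At the end, for the whole second after the job is handed in: Bottles at rest on the tray floor between stop and bar, across the tray within 0.12 rad, origins within 20 mm of its centre line (tray y -9 to +93 mm). Bar at rest on the floor behind the lip: centre 12-18 mm up, tray y -47 to -33 mm, x within 20 mm, flat within 0.06 and square within 0.1 rad (y of bottle_a in the frame of tray between -0.009 and 0.093 m and x of bottle_a in the frame of tray between -0.02 and 0.02 m and z of bottle_a in the frame of tray between 0.024 and 0.032 m and angle between the x axis of each of bottle_a, bottle_b, bottle_c and the x axis of tray, either way round below 0.12 rad and linear speed of each of bottle_a, bottle_b, bottle_c below 0.03 m/s and y of bottle_b in the frame of tray between -0.009 and 0.093 m and x of bottle_b in the frame of tray between -0.02 and 0.02 m and z of bottle_b in the frame of tray between 0.024 and 0.032 m and y of bottle_c in the frame of tray between -0.009 and 0.093 m and x of bottle_c in the frame of tray between -0.02 and 0.02 m and z of bottle_c in the frame of tray between 0.024 and 0.032 m and y of chock in the frame of tray between -0.047 and -0.033 m and x of chock in the frame of tray between -0.02 and 0.02 m and z of chock in the frame of tray between 0.012 and 0.018 m and angle between the z axis of chock and the z axis of tray, either way round below 0.06 rad and angle between the x axis of chock and the x axis of tray, either way round below 0.1 rad and linear speed of chock below 0.02 m/s); the robot touches nothing.
It fails at once if the standing bottle is moved more than 30 mm or tipped (distance of standing_bottle from where it was at the start of the episode above 0.03 m or angle between standing_bottle's own z axis and vertical above 0.4 rad).
It fails at once if the beaker is moved more than 30 mm or tipped (distance of beaker from where it was at the start of the episode above 0.03 m or angle between beaker's own z axis and vertical above 0.4 rad).
It fails at once if the robot presses on the stirrer (contact force between any of the fingers, the arm and stirrer above 5 N).
It also fails if it takes over 72 s, if anything falls off the work surface, if the arm or the gripper's body presses on something with over 40 N, if the wrist force passes 120 N, or if a joint passes its speed limit or range.

### The arm

A 6-joint arm with a two-finger parallel gripper is mounted at the origin on the work surface. World frame = base frame: x ahead of the robot, y to its left, z up, the work surface at z = 0. Lengths are in mm, angles in rad, forces in N, time in s.
With the tool pointing down it reaches from about 350 to 975 mm from the base axis. Payload 7.1 kg.
Tool frame: the origin (TCP) lies between the finger pads; the fingertips stand 19 mm ahead of it and the grasp point (between the pads) is the TCP; z points along the fingers, y is the line along which they close (so a half turn about z gives the same grasp; the last joint's range is limited). The gripper opens to 88 mm and grips with 3 to 60 N. Pads are 20 mm wide; open, the fingers measure 115 mm over their backs; the gripper's body (75 mm by 178 mm) begins 61 mm behind the grasp point.
Start: joints at [-1.15, 0.423, 1.63, -0, 1.089, -0.019], TCP at [266.114, -565.498, 241.675] pointing down, gripper open.
Joint ranges: [-3, 3], [-0.9, 2.11], [0.09, 2.58], [-1.31, 4.45], [0.11, 2.69], [-2.54, 2.54]. Speed limits (rad/s): [2.39, 2.39, 3.01, 3.14, 3.14, 3.14].

### API

Orientations are given as a rotation vector (axis times angle).
In Python, from workcell import ctrl gives the robot as it stands.
- The arm moves only by the tool arm_command, never from a script. Its argument "series" is a list of rows, each an object with "linear": the shift along the tool's x, y, z in m, a list of three; "turn": the turn about the tool's z in rad. A call has 1 to 10 rows; each row shifts and turns the commanded pose from where the row before left it, along the tool's axes as they then stand; what a row does not reach is not made up. A row lasts 1/10 s, in which the tool goes at most 50 mm and 8.59 degrees, less where a joint would pass 70% of its speed; a pose out of reach is approached as far as the arm can. A call with a gripper value outside its range is refused whole. "jaw" is the opening, from -1 (shut) to 1 (fully open), set as the call begins (left out, the last holds). The fingers move at their own pace and stop on an object; the grip force is fixed at half the most. Time passes only in rows, so rows that do not move let the fingers close. It gives the time, the measured TCP pose, the force, the opening and the grip force at its end, in the units of the state.
- ctrl.get_obs(): the state, without advancing time (a new reading comes with each control period).
- ctrl.get_image(name): name is "scene" or "top" or "wrist"; returns a dict with "frame" (384x512x3 uint8, blue, green, red), "fx", "fy", "cx", "cy" (pixels), "rvec" (rotation vector, rad) and "tvec" (3), from world to camera coordinates, as OpenCV has them. Camera axes: x right, y down, z forward; pixel columns grow to the right and rows downward; lengths in mm; the calibration is good to about 2 mm. The wrist camera is an equidistant fisheye: a pixel r from the principal point sees the ray r / f radians off the axis. A picture is of the moment at which its call begins. There is no depth.
- ctrl.close_job(): hands the job in; it is judged then, once.
The state is a dict: "t": time; "qpos": joint angles; "qvel": joint speeds; "joint_torque": joint torques, N m; "ee_pos": TCP position; "orientation": TCP orientation; "ft_force": force on the tool from outside, world axes, zero at the start; "moment": the same for the moment, N m; "width": finger opening in mm; "grasp_force": force on a finger pad.
Only numpy, scipy, OpenCV 4.12 (cv2) and the standard library are available. Lean on these libraries where they do the work, as an engineer would, in place of code of your own. Each camera call takes 0.05 s, during which the arm holds its last target. There are 200 camera calls.

## Working session

There is one attempt and no reset: what is moved stays moved. The work goes in short steps, Python scripts to look and compute and a tool call to move; the robot and the scene stay as the last step left them, time stands still between calls to the robot, and variables do not carry over. Pictures are saved under pics/ and viewed, at most 10 in all, crops included, and the job is handed in when it is done.

Besides the shell and the picture viewer there is one more tool, called after "Emit:" as a command line: name --argument value ..., lists and objects as JSON in quotes. arm_command: Moves the arm, as the interface text tells. Its arguments: {"type":"object","properties":{"series":{"type":"array"},"jaw":{"type":"number"}},"required":["series"]}

```bash
mkdir -p pics; cat > h.py <<'E'
import numpy as np, cv2
from workcell import ctrl
def get(n,save=None):
    d=ctrl.get_image(n)
    if save: cv2.imwrite('pics/'+save,d['frame'])
    return d
def ray(d,uv,fish=False):
    x=(uv[0]-d['cx'])/d['fx'];y=(uv[1]-d['cy'])/d['fy']
    if fish:
        r=np.hypot(x,y)+1e-9; v=np.array([x/r*np.sin(r),y/r*np.sin(r),np.cos(r)])
    else: v=np.array([x,y,1.])
    R=cv2.Rodrigues(np.array(d['rvec'],float))[0]; t=np.array(d['tvec'],float).ravel()
    return -R.T@t, R.T@v
def onz(d,uv,z,fish=False):
    c,v=ray(d,uv,fish); return c+v*(z-c[2])/v[2]
E
python3 - <<'E'
from h import *
a=get('top','top0.png');b=get('scene','scene0.png')
o=ctrl.get_obs();print(o['ee_pos'],o['orientation'],o['t'])
im=np.hstack([a['frame'],b['frame']])
for d in(a,b):print(ray(d,(d['cx'],d['cy'])))
E
```

```text
[ 265.937548   -565.07873472  240.99215762] [-3.06464338e+00 -6.84968540e-01  3.88822981e-04] 0.1
(array([ 417.56026155,  -85.28529291, 1649.44677161]), array([ 0.0825361 , -0.00130606, -0.99658722]))
(array([1113.55525377,  -93.3914678 ,  858.05338291]), array([-0.57683539,  0.02302122, -0.81653595]))
```

View pics/top0.png

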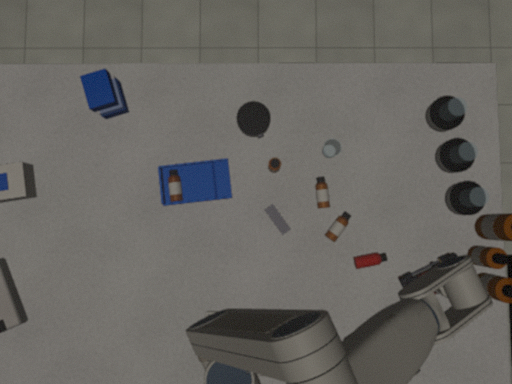

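View pics/scene0.png

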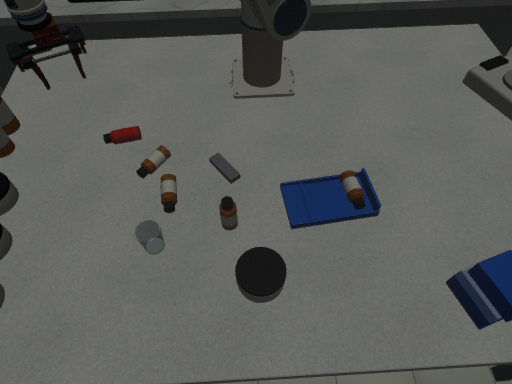

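The top view shows amber bottles lying at (322,193) and (338,226), one in the tray at (175,187), the standing one at (274,165) and the bar at (277,219). The red look-alike is at (370,260). The two loose amber bottles with white labels and black caps fit the description. I'll confirm them in a crop.

```bash
python3 - <<'E'
from h import *
d=get('top');f=d['frame']
c=cv2.resize(f[100:275,150:400],None,fx=3.2,fy=3.2,interpolation=cv2.INTER_CUBIC);cv2.imwrite('pics/crop.png',c)
hsv=cv2.cvtColor(f,cv2.COLOR_BGR2HSV)
def comps(m,amin=15):
    for k in cv2.findContours(m.astype(np.uint8),cv2.RETR_EXTERNAL,cv2.CHAIN_APPROX_NONE)[0]:
        if cv2.contourArea(k)>amin: yield k
H,S,V=cv2.split(hsv)
blue=(H>105)&(H<125)&(S>120)
for k in comps(blue,800):
    r=cv2.minAreaRect(k);print('blue',r)
    for p in cv2.boxPoints(r): print('  ',p,onz(d,p,20)[:2].round(1))
bg=np.median(f[200:280,100:200].reshape(-1,3),axis=0);print(bg)
diff=np.abs(f.astype(int)-bg).max(2)>30
diff[:, :]&=True
for k in comps(diff,40):
    r=cv2.minAreaRect(k)
    if 150<r[0][0]<400 and 100<r[0][1]<275:
        print(np.round(r[0],1),np.round(r[1],1),round(r[2],1),onz(d,r[0],15)[:2].round(1),[onz(d,p,15)[:2].round(0).tolist() for p in cv2.boxPoints(r)])
E
```

```text
blue ((194.29266357421875, 181.63417053222656), (38.651039123535156, 69.57186889648438), 83.6598129272461)
   [157.58534 166.26831] [616. 280.]
   [226.7317  158.58539] [642.9  34.7]
   [230.99998 197.00003] [506.2  19.2]
   [161.85362 204.68295] [479.7 262.8]
blue ((98.51885986328125, 89.56602478027344), (36.812625885009766, 27.884191513061523), 74.05460357666016)
   [80.0566 75.6981] [945.5 564.8]
   [106.86791  68.03773] [973.6 468.8]
   [116.98112 103.43395] [843.3 429.3]
   [ 90.16981 111.09432] [815.6 524.7]
[109. 114. 116.]
[369.9 259.4] [12.9 32.9] 78.7 [ 286.4 -467.5] [[297.0, -407.0], [320.0, -520.0], [275.0, -528.0], [253.0, -415.0]]
[331.1 235.6] [12.5  6.9] 33.7 [ 369.8 -333. ] [[372.0, -308.0], [392.0, -322.0], [368.0, -358.0], [348.0, -344.0]]
[343.3 217.8] [12.4 13.6] 29.1 [ 431.9 -376.9] [[422.0, -346.0], [464.0, -370.0], [442.0, -408.0], [400.0, -384.0]]
[276.9 219.1] [30.1  9.3] 55.0 [ 428.  -142.7] [[462.0, -99.0], [481.0, -126.0], [394.0, -186.0], [376.0, -159.0]]
[323.1 204.3] [ 6.7 12.5] 79.7 [ 479.8 -306.1] [[488.0, -282.0], [495.0, -326.0], [472.0, -330.0], [464.0, -286.0]]
[320.7 182.8] [13.4 12. ] 84.8 [ 556.  -298.8] [[578.0, -276.0], [582.0, -318.0], [534.0, -322.0], [530.0, -280.0]]
[274. 165.] [14. 12.] 90.0 [ 620.2 -133.3] [[645.0, -112.0], [645.0, -155.0], [595.0, -155.0], [595.0, -112.0]]
[194.3 181.6] [40.3 71.1] 83.5 [561.4 149.8] [[619.0, 284.0], [647.0, 33.0], [504.0, 16.0], [476.0, 266.0]]
[333.5 145.2] [15.5  9.6] 42.0 [ 690.8 -346.4] [[697.0, -314.0], [723.0, -338.0], [685.0, -378.0], [659.0, -355.0]]
[252.8 118.4] [34.  34.9] 26.6 [788.8 -58. ] [[760.0, 25.0], [874.0, -31.0], [818.0, -141.0], [705.0, -84.0]]
```

View pics/crop.png

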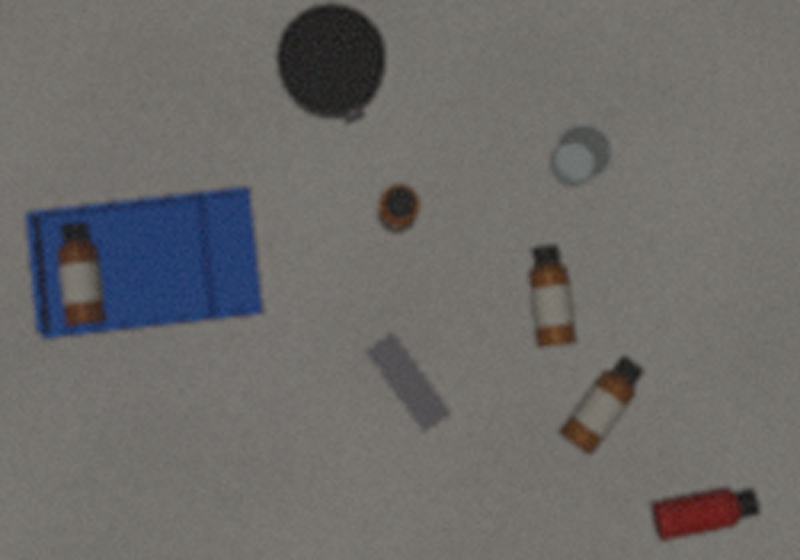

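The crop confirms it: both loose bottles are amber with a white label and black cap, with labels at crop (552,304) and (600,410). The red one at (705,505) is the look-alike and stays put.

```bash
cat >> h.py <<'E'
def goto(x,y,psi,z=None):
    """tool-frame deltas from the current pose to world x,y,(z) with tool-x yaw psi (translate first, then turn)"""
    o=ctrl.get_obs();R=cv2.Rodrigues(np.array(o['orientation'],float))[0];p=np.array(o['ee_pos'])
    cur=np.arctan2(R[1,0],R[0,0]); t=np.array([x,y,p[2] if z is None else z])
    d=R.T@(t-p); turn=-((psi-cur+np.pi/2)%np.pi-np.pi/2)
    print('t',round(o['t'],2),'pos',p.round(1),'yaw',round(cur,3),'tool delta',d.round(1),'turn',round(turn,3),'deg',round(np.degrees(turn),1),'w',round(o['width'],1),'q',np.round(o['qpos'],2))
E
python3 - <<'E'
from h import *
d=get('top')
C=lambda u,v:np.array([150+u/3.2,100+v/3.2])
for n,l,c,t in(('A',(552,304),(545,248),(557,345)),('B',(600,410),(630,365),(577,443)),('C',(80,281),(75,225),(86,322))):
    cc=onz(d,C(*c),22);tt=onz(d,C(*t),22);v=cc-tt
    print(n,onz(d,C(*l),40)[:2].round(),cc[:2].round(),tt[:2].round(),'ang',np.arctan2(v[1],v[0]).round(3),np.linalg.norm(v))
for n,p in(('chock',(408,383)),('stand',(400,204)),('lip',(208,256))):print(n,onz(d,C(*p),{'chock':18,'stand':110,'lip':16}[n])[:2].round())
goto(521,-303,0.12,200)
E
```

```text
A [ 511. -301.] [ 574. -297.] [ 467. -309.] ang 0.11 107.83700650017678
B [ 396. -352.] [ 445. -388.] [ 360. -329.] ang -0.611 103.75260561562771
C [538. 213.] [601. 223.] [494. 210.] ang 0.125 108.27929552763885
chock [ 426. -145.]
stand [ 613. -134.]
lip [567.  76.]
t 0.2 pos [ 266.  -565.2  241.2] yaw 0.44 tool delta [ 342.4 -128.7   41.3] turn 0.32 deg 18.3 w 87.7 q [-1.15  0.42  1.63 -0.    1.09 -0.02]
```

Emit:
arm_command --series '[{"linear": [0.0414,-0.0168,0.005],"turn": 0},{"linear": [0.0414,-0.0168,0.005],"turn": 0},{"linear": [0.0414,-0.0168,0.005],"turn": 0},{"linear": [0.0414,-0.0168,0.005],"turn": 0},{"linear": [0.0414,-0.0168,0.005],"turn": 0},{"linear": [0.0414,-0.0168,0.005],"turn": 0},{"linear": [0.0414,-0.0168,0.005],"turn": 0},{"linear": [0.0414,-0.0168,0.005],"turn": 0},{"linear": [0,0,0],"turn": 0.14},{"linear": [0,0,0],"turn": 0.14}]' --jaw 1

```text
t: 1.2
ee_pos: [509.5, -301.3, 201.2]
orientation: [-3.131, -0.247, 0.001]
ft_force: [0.3, -0.9, -0.1]
width: 87.7
grasp_force: 0.0
```

```bash
python3 - <<'E'
from h import *
goto(508,-303,0.12,200)
w=get('wrist','w1.png');print(ray(w,(w['cx'],w['cy']),True),w['fx'],w['cx'],w['cy'])
E
```

```text
t 1.2 pos [ 509.5 -301.3  201.2] yaw 0.157 tool delta [-1.7  1.5  1.2] turn 0.037 deg 2.1 w 87.7 q [-0.55  0.42  1.74  0.    0.98  0.86]
(array([ 593.56909125, -288.40454667,  342.44137855]), array([-0.30144385, -0.04819183, -0.95226528])) 297.3186396354542 252.2900243785892 191.24808879488256
```

View pics/w1.png

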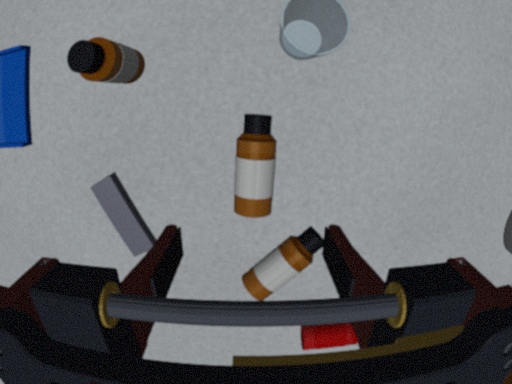

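The wrist view shows bottle A with its cap at (257,116) and tail at (253,215), and bottle B with its cap at (316,237) and tail at (255,294). The bar is at about (125,214), with the beaker at (313,30) well clear.

```bash
python3 - <<'E'
from h import *
w=get('wrist')
for n,c,t in(('A',(257.5,116),(253,215)),('B',(316,237),(254,295))):
    c=onz(w,c,22,True);t=onz(w,t,20,True);v=c-t;L=np.linalg.norm(v);g=t+v*42/110
    print(n,c[:2].round(),t[:2].round(),L.round(),np.arctan2(v[1],v[0]).round(3),'grip',g[:2].round())
    if n=='A': goto(g[0],g[1],np.arctan2(v[1],v[0]),24)
f=w['frame'];m=(np.abs(f[...,0].astype(int)-f[...,2])<25)&(f.max(2)<110);m[:,:80]=0;m[:,165:]=0;m[:165]=0;m[258:]=0
k=max(cv2.findContours(m.astype(np.uint8),0,2)[0],key=cv2.contourArea);r=cv2.boxPoints(cv2.minAreaRect(k))
q=np.array([onz(w,p,18,True)[:2] for p in r]);print('chock',q.round(),q.mean(0).round(1))
E
```

```text
A [ 576. -298.] [ 462. -310.] 114.0 0.108 grip [ 506. -306.]
t 1.3 pos [ 508.8 -302.3  201.4] yaw 0.16 tool delta [ -3.5   2.9 177.4] turn 0.052 deg 3.0 w 87.7 q [-0.56  0.42  1.74  0.    0.98  0.85]
B [ 445. -391.] [ 347. -329.] 116.0 -0.557 grip [ 384. -353.]
chock [[ 461.  -98.]
 [ 497. -145.]
 [ 403. -223.]
 [ 358. -178.]] [ 429.7 -161.3]
```

Emit:
arm_command --series '[{"linear": [-0.0035,0.003,0.04],"turn": 0.05},{"linear": [0,0,0.045],"turn": 0},{"linear": [0,0,0.045],"turn": 0},{"linear": [0,0,0.03],"turn": 0},{"linear": [0,0,0.014],"turn": 0},{"linear": [0,0,0],"turn": 0}]'

```text
t: 1.9
ee_pos: [504.5, -306.0, 26.0]
orientation: [-3.135, -0.175, 0.004]
ft_force: [-0.1, 0.2, 0.1]
width: 87.7
grasp_force: 0.0
```

Emit:
arm_command --series '[{"linear": [0,0,0],"turn": 0},{"linear": [0,0,0],"turn": 0},{"linear": [0,0,0],"turn": 0},{"linear": [0,0,0],"turn": 0},{"linear": [0,0,0],"turn": 0},{"linear": [0,0,0],"turn": 0}]' --jaw -1

```text
t: 2.5
ee_pos: [505.7, -306.4, 28.0]
orientation: [3.137, 0.173, 0.001]
ft_force: [-0.7, 0.3, 1.3]
width: 43.6
grasp_force: 30.1
```

Emit:
arm_command --series '[{"linear": [0,0,-0.045],"turn": 0},{"linear": [0,0,-0.045],"turn": 0},{"linear": [0,0,-0.045],"turn": 0},{"linear": [0,0,-0.045],"turn": 0},{"linear": [0.008,-0.04,0],"turn": 0},{"linear": [0.008,-0.044,0],"turn": 0},{"linear": [0.008,-0.044,0],"turn": 0},{"linear": [0.008,-0.044,0],"turn": 0},{"linear": [0.008,-0.044,0],"turn": 0},{"linear": [0.008,-0.044,0],"turn": 0}]'

```text
t: 3.5
ee_pos: [524.3, -41.0, 207.6]
orientation: [-3.137, -0.172, 0.001]
ft_force: [0.3, 0.6, -0.9]
width: 43.8
grasp_force: 30.0
```

Emit:
arm_command --series '[{"linear": [0.008,-0.044,0],"turn": 0},{"linear": [0.008,-0.044,0],"turn": 0},{"linear": [0.008,-0.044,0],"turn": 0},{"linear": [0.008,-0.044,0],"turn": 0},{"linear": [0.008,-0.043,0],"turn": 0},{"linear": [0,0,0],"turn": 0},{"linear": [0,0,0],"turn": 0}]'

```text
t: 4.2
ee_pos: [540.0, 180.1, 207.2]
orientation: [3.136, 0.176, -0.002]
ft_force: [-1.0, -0.5, -1.6]
width: 43.8
grasp_force: 30.0
```

```bash
python3 - <<'E'
from h import *
goto(545,180,0.108,200)
w=get('wrist','w2.png')
E
```

```text
t 4.2 pos [540.  180.1 207.2] yaw 0.112 tool delta [5.  0.6 7.2] turn 0.004 deg 0.2 w 43.8 q [ 0.3   0.39  1.78 -0.    0.98  1.76]
```

View pics/w2.png

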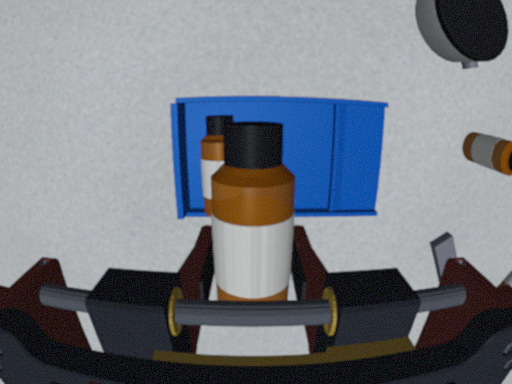

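The wrist view shows the held bottle, the tray with its far rail from (176,98) to (387,103) and near rail from (178,217) to (377,213), the lip at column ~332, the stop's foot at column ~187, and bottle C at (213,165).

```bash
python3 - <<'E'
from h import *
w=get('wrist')
for n,p,z in(('far rail apron end',(387,103),22),('near rail apron end',(377,214),22),('lip far',(332.5,106),16),('lip near',(331.5,210),16),('stop foot far',(187,105),6),('stop foot near',(188,212),6),('Ccap end',(219,116),28),('Cleft body',(202,165),28)):
    print(n,onz(w,p,z,True)[:2].round(1))
f=w['frame'];H,S,V=cv2.split(cv2.cvtColor(f,cv2.COLOR_BGR2HSV))
for r in(125,150,200):print(r,[(c,int(V[r,c])) for c in list(range(168,194,2))],[(c,int(V[r,c])) for c in range(324,352,2)])
d=get('top');f=d['frame'];H,S,V=cv2.split(cv2.cvtColor(f,cv2.COLOR_BGR2HSV))
E
```

```text
far rail apron end [644.5  32.8]
near rail apron end [507.9  16.4]
lip far [629.1  97.1]
lip near [505.2  76.4]
stop foot far [611.  261.9]
stop foot near [479.2 253. ]
Ccap end [602.7 221.2]
Cleft body [546.8 235.4]
125 [(168, 183), (170, 180), (172, 184), (174, 185), (176, 162), (178, 72), (180, 72), (182, 68), (184, 129), (186, 185), (188, 187), (190, 184), (192, 185)] [(324, 173), (326, 176), (328, 175), (330, 174), (332, 133), (334, 146), (336, 174), (338, 166), (340, 163), (342, 159), (344, 166), (346, 173), (348, 172), (350, 170)]
150 [(168, 178), (170, 176), (172, 176), (174, 180), (176, 179), (178, 118), (180, 60), (182, 70), (184, 80), (186, 164), (188, 185), (190, 183), (192, 182)] [(324, 172), (326, 174), (328, 176), (330, 154), (332, 121), (334, 172), (336, 166), (338, 160), (340, 159), (342, 160), (344, 173), (346, 171), (348, 173), (350, 172)]
200 [(168, 179), (170, 179), (172, 181), (174, 180), (176, 177), (178, 179), (180, 169), (182, 92), (184, 67), (186, 70), (188, 118), (190, 176), (192, 183)] [(324, 171), (326, 166), (328, 109), (330, 165), (332, 168), (334, 160), (336, 160), (338, 164), (340, 172), (342, 174), (344, 174), (346, 173), (348, 171), (350, 172)]
```

```bash
python3 - <<'E'
from h import *
w=get('wrist')
L=[onz(w,p,16,True)[:2] for p in((334.5,125),(333,150),(329.5,200))]
S=[onz(w,p,6,True)[:2] for p in((184.5,125),(186,150),(189,200))]
for a in(L,S):
    v=a[0]-a[2];print(np.round(a,1).tolist(),np.arctan2(v[1],v[0]).round(3))
for th in(.11,.118):
    Y=np.array([-np.sin(th),np.cos(th)]);O=np.array([561.8,148.7])
    print('lip',[((p-O)@Y).round(1) for p in L],'stop',[((p-O)@Y).round(1) for p in S])
E
```

```text
[[608.0, 90.4], [578.9, 87.5], [517.9, 80.7]] 0.107
[[587.8, 262.1], [558.2, 258.4], [495.9, 251.6]] 0.114
lip [np.float64(-63.0), np.float64(-62.7), np.float64(-62.8)] stop [np.float64(109.9), np.float64(109.4), np.float64(109.5)]
lip [np.float64(-63.4), np.float64(-62.8), np.float64(-62.4)] stop [np.float64(109.6), np.float64(109.3), np.float64(109.9)]
```

```bash
python3 - <<'E'
from h import *
goto(548.5,150.2,0.111,36)
E
```

```text
t 4.4 pos [540.4 178.  207.5] yaw 0.108 tool delta [  5.1  28.5 171.6] turn -0.003 deg -0.2 w 43.6 q [ 0.3   0.38  1.78 -0.    0.98  1.76]
```

Emit:
arm_command --series '[{"linear": [0.005,0.0285,0.02],"turn": 0},{"linear": [0,0,0.045],"turn": 0},{"linear": [0,0,0.045],"turn": 0},{"linear": [0,0,0.035],"turn": 0},{"linear": [0,0,0.02],"turn": 0},{"linear": [0,0,0.006],"turn": 0},{"linear": [0,0,0],"turn": 0},{"linear": [0,0,0],"turn": 0}]'

```text
t: 5.2
ee_pos: [549.6, 151.3, 37.8]
orientation: [-3.137, -0.171, -0.003]
ft_force: [0.7, 0.4, -3.0]
width: 43.6
grasp_force: 30.0
```

Emit:
arm_command --series '[{"linear": [0,-0.004,0],"turn": 0},{"linear": [0,-0.004,0],"turn": 0},{"linear": [0,-0.004,0],"turn": 0},{"linear": [0,-0.004,0],"turn": 0},{"linear": [0,-0.004,0],"turn": 0},{"linear": [0,-0.003,0],"turn": 0},{"linear": [0,0,0],"turn": 0},{"linear": [0,0,0],"turn": 0}]'

```text
t: 6.0
ee_pos: [546.1, 174.5, 36.6]
orientation: [3.137, 0.173, -0.0]
ft_force: [-0.4, 0.1, -1.6]
width: 43.3
grasp_force: 30.0
```

```bash
python3 - <<'E'
from h import *
goto(548.5-.111*28,150.2+28,0.111,34)
print(ctrl.get_obs()['ft_force'])
w=get('wrist','w3.png')
E
```

```text
t 6.0 pos [546.1 174.5  36.6] yaw 0.11 tool delta [-0.2 -3.7  2.6] turn -0.001 deg -0.1 w 43.3 q [ 0.29  0.65  1.84 -0.    0.65  1.75]
[-0.36559989  0.12685815 -1.61675393]
```

View pics/w3.png

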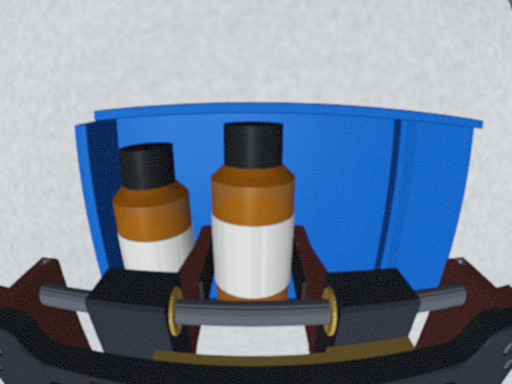

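C is nearly against the stop, with A beside it and square. Lower, release and lift.

Emit:
arm_command --series '[{"linear": [0,0,0.0025],"turn": 0},{"linear": [0,0,0],"turn": 0}]'

```text
t: 6.25
ee_pos: [546.3, 174.3, 34.1]
orientation: [-3.137, -0.172, -0.0]
ft_force: [-0.0, 0.1, -1.0]
width: 43.8
grasp_force: 30.0
```

Emit:
arm_command --series '[{"linear": [0,0,0],"turn": 0},{"linear": [0,0,0],"turn": 0},{"linear": [0,0,0],"turn": 0},{"linear": [0,0,-0.01],"turn": 0},{"linear": [0,0,-0.02],"turn": 0},{"linear": [0,0,-0.03],"turn": 0},{"linear": [0,0,-0.045],"turn": 0},{"linear": [0,0,-0.045],"turn": 0},{"linear": [0,0,-0.03],"turn": 0}]' --jaw 0.18

```text
t: 7.15
ee_pos: [547.0, 174.7, 218.2]
orientation: [-3.136, -0.172, -0.006]
ft_force: [1.2, 0.4, 0.4]
width: 52.2
grasp_force: 0.0
```

```bash
python3 - <<'E'
from h import *
goto(386,-354,-0.57,200)
w=get('wrist','w4.png');f=w['frame'];H,S,V=cv2.split(cv2.cvtColor(f,cv2.COLOR_BGR2HSV))
m=((H<20)&(S>130)&(V>50)).astype(np.uint8)
for k in cv2.findContours(m,0,2)[0]:
    if cv2.contourArea(k)>60:print(cv2.boundingRect(k))
E
```

```text
t 7.15 pos [547.  174.7 218.2] yaw 0.11 tool delta [-218.   507.9   17. ] turn 0.68 deg 39.0 w 52.2 q [0.29 0.38 1.77 0.   1.   1.75]
(189, 201, 35, 18)
(236, 192, 34, 20)
(483, 144, 29, 33)
(184, 140, 37, 25)
(456, 136, 13, 26)
(235, 130, 36, 25)
```

Emit:
arm_command --series '[{"linear": [-0.018,0.0423,0],"turn": 0},{"linear": [-0.018,0.0423,0],"turn": 0},{"linear": [-0.018,0.0423,0],"turn": 0},{"linear": [-0.018,0.0423,0],"turn": 0},{"linear": [-0.018,0.0423,0],"turn": 0},{"linear": [-0.018,0.0423,0],"turn": 0},{"linear": [-0.018,0.0423,0],"turn": 0},{"linear": [-0.018,0.0423,0],"turn": 0},{"linear": [-0.018,0.0423,0],"turn": 0},{"linear": [-0.018,0.0423,0],"turn": 0}]' --jaw 1

```text
t: 8.2
ee_pos: [412.7, -267.4, 214.8]
orientation: [3.136, 0.172, 0.001]
ft_force: [1.0, 0.3, -0.0]
width: 87.4
grasp_force: 0.0
```

Emit:
arm_command --series '[{"linear": [-0.018,0.0423,0],"turn": 0},{"linear": [-0.018,0.0423,0],"turn": 0},{"linear": [0,0,0],"turn": 0.136},{"linear": [0,0,0],"turn": 0.136},{"linear": [0,0,0],"turn": 0.136},{"linear": [0,0,0],"turn": 0.136},{"linear": [0,0,0],"turn": 0.136},{"linear": [0,0,0],"turn": 0},{"linear": [0,0,0],"turn": 0}]'

```text
t: 9.1
ee_pos: [387.0, -353.7, 214.5]
orientation: [3.016, -0.878, 0.0]
ft_force: [0.2, 0.1, 0.3]
width: 88.2
grasp_force: 0.0
```

```bash
python3 - <<'E'
from h import *
goto(388,-353,-0.57,30)
w=get('wrist','w5.png');f=w['frame'];H,S,V=cv2.split(cv2.cvtColor(f,cv2.COLOR_BGR2HSV))
cv2.imwrite('pics/w5.png',f)
E
```

```text
t 9.1 pos [ 387.  -353.7  214.5] yaw -0.567 tool delta [  0.4  -1.1 184.5] turn 0.003 deg 0.2 w 88.2 q [-0.76  0.31  1.87  0.    0.96  1.37]
```

View pics/w5.png

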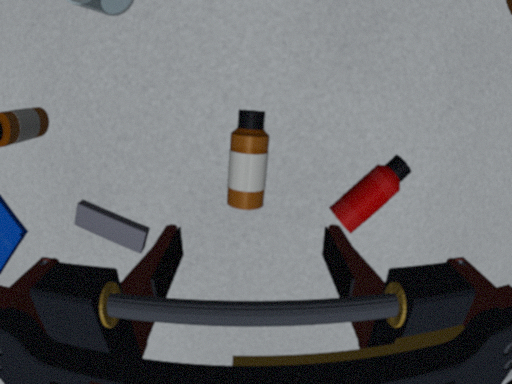

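The view shows bottle B upright and nearly centred, with its cap at (251,111) and tail at (246,208). The red decoy is to the right at (370,197), and the bar at (112,224).

```bash
python3 - <<'E'
from h import *
w=get('wrist')
c=onz(w,(251.5,111),22,True);t=onz(w,(246,208),20,True);v=c-t;g=t+v*42/110;a=np.arctan2(v[1],v[0])
print(c,t,a);goto(g[0],g[1],a,30)
R=cv2.Rodrigues(np.array(ctrl.get_obs()['orientation']))[0]
print('red rel',R.T@(onz(w,(332,210),22,True)-g))
q=[onz(w,p,18,True)[:2] for p in((80,203),(148,229),(141,250),(75,220))]
print('chock',np.round(q,1).tolist(),np.mean(q,0))
E
```

```text
[ 448.29070069 -391.70818918   22.        ] [ 354.60069554 -324.09378541   20.        ] -0.6251300092553268
t 9.2 pos [ 387.1 -353.7  214.4] yaw -0.567 tool delta [  0.7  -5.  184.4] turn 0.058 deg 3.3 w 87.9 q [-0.76  0.31  1.87 -0.    0.96  1.38]
red rel [-46.43887769 103.46834571  -1.24162238]
chock [[480.1, -134.1], [397.4, -198.9], [378.5, -169.0], [466.4, -107.8]] [ 430.59635163 -152.43842314]
```

Emit:
arm_command --series '[{"linear": [0,-0.005,0.045],"turn": 0.058},{"linear": [0,0,0.045],"turn": 0},{"linear": [0,0,0.045],"turn": 0},{"linear": [0,0,0.035],"turn": 0},{"linear": [0,0,0.014],"turn": 0},{"linear": [0,0,0],"turn": 0}]'

```text
t: 9.8
ee_pos: [389.0, -348.8, 28.7]
orientation: [-2.987, 0.969, 0.005]
ft_force: [-0.5, -0.4, 0.9]
width: 87.8
grasp_force: 0.0
```

Emit:
arm_command --series '[{"linear": [0,0,0],"turn": 0},{"linear": [0,0,0],"turn": 0},{"linear": [0,0,0],"turn": 0},{"linear": [0,0,0],"turn": 0},{"linear": [0,0,0],"turn": 0},{"linear": [0,0,0],"turn": 0}]' --jaw -1

```text
t: 10.4
ee_pos: [389.9, -349.7, 30.5]
orientation: [2.988, -0.971, 0.001]
ft_force: [-0.1, -0.3, 0.3]
width: 43.3
grasp_force: 30.0
```

```bash
python3 - <<'E'
from h import *
# target: tray (-13,-33)
X=np.array([.994,.111]);Y=np.array([-.111,.994]);p=np.array([562,146.7])-13*X-31*Y
print(p);goto(p[0],p[1],.111,210)
E
```

```text
[552.519 114.443]
t 10.4 pos [ 389.9 -349.7   30.5] yaw -0.628 tool delta [-141.1 -471.1 -179.6] turn -0.739 deg -42.4 w 43.3 q [-0.75  0.62  1.95  0.    0.57  1.45]
```

Emit:
arm_command --series '[{"linear": [0,0,-0.045],"turn": 0},{"linear": [0,0,-0.045],"turn": 0},{"linear": [0,0,-0.045],"turn": 0},{"linear": [0,0,-0.045],"turn": 0},{"linear": [-0.0128,-0.0428,0],"turn": 0},{"linear": [-0.0128,-0.0428,0],"turn": 0},{"linear": [-0.0128,-0.0428,0],"turn": 0},{"linear": [-0.0128,-0.0428,0],"turn": 0},{"linear": [-0.0128,-0.0428,0],"turn": 0},{"linear": [-0.0128,-0.0428,0],"turn": 0}]'

```text
t: 11.4
ee_pos: [478.5, -94.9, 210.1]
orientation: [2.988, -0.971, -0.001]
ft_force: [0.0, 0.1, -1.8]
width: 43.3
grasp_force: 30.0
```

Emit:
arm_command --series '[{"linear": [-0.0128,-0.0428,0],"turn": 0},{"linear": [-0.0128,-0.0428,0],"turn": 0},{"linear": [-0.0128,-0.0428,0],"turn": 0},{"linear": [-0.0128,-0.0428,0],"turn": 0},{"linear": [-0.0128,-0.0428,0],"turn": 0}]'

```text
t: 11.9
ee_pos: [552.5, 115.9, 209.9]
orientation: [2.988, -0.97, -0.001]
ft_force: [0.2, -0.3, -2.3]
width: 43.6
grasp_force: 30.0
```

Emit:
arm_command --series '[{"linear": [0,0,0],"turn": -0.123},{"linear": [0,0,0],"turn": -0.123},{"linear": [0,0,0],"turn": -0.123},{"linear": [0,0,0],"turn": -0.123},{"linear": [0,0,0],"turn": -0.123},{"linear": [0,0,0],"turn": -0.123},{"linear": [0,0,0],"turn": 0},{"linear": [0,0,0],"turn": 0}]'

```text
t: 12.7
ee_pos: [552.3, 114.0, 209.9]
orientation: [3.137, 0.167, -0.001]
ft_force: [-0.6, -0.3, -1.0]
width: 43.5
grasp_force: 30.0
```

```bash
python3 - <<'E'
from h import *
goto(552.5,114.4,.111,38)
w=get('wrist','w6.png')
# bottle A edges at tray mid row
f=w['frame'];H,S,V=cv2.split(cv2.cvtColor(f,cv2.COLOR_BGR2HSV))
m=((H<20)&(S>130)&(V>50)).astype(np.uint8)
O=np.array([562,146.7]);X=np.array([.994,.111]);Y=np.array([-.111,.994])
for k in cv2.findContours(m,0,2)[0]:
    if cv2.contourArea(k)>60:
        x,y,a,b=cv2.boundingRect(k);print((x,y,a,b),[((onz(w,(u,y+b/2),28,True)[:2]-O)@np.c_[X,Y]).round(1).tolist() for u in(x,x+a)])
E
```

```text
t 12.7 pos [552.3 114.  209.9] yaw 0.107 tool delta [  0.4  -0.3 171.9] turn -0.004 deg -0.3 w 43.5 q [ 0.18  0.37  1.79 -0.    0.98  1.65]
(218, 285, 68, 17) [[-176.5, 15.0], [-177.0, -76.8]]
(138, 200, 35, 20) [[-55.3, 108.6], [-54.9, 63.0]]
(183, 164, 110, 60) [[-34.8, 48.9], [-35.4, -78.8]]
(131, 141, 37, 25) [[15.1, 109.2], [13.5, 63.2]]
(453, 138, 32, 38) [[13.8, -294.1], [16.7, -356.8]]
(426, 132, 14, 27) [[26.5, -246.8], [27.7, -269.3]]
(180, 129, 37, 26) [[26.2, 48.3], [25.2, 6.6]]
```

Emit:
arm_command --series '[{"linear": [0,0.002,0.045],"turn": 0},{"linear": [0,0,0.045],"turn": 0},{"linear": [0,0,0.045],"turn": 0},{"linear": [0,0,0.025],"turn": 0},{"linear": [0,0,0.011],"turn": 0},{"linear": [0,0,0],"turn": 0},{"linear": [0,0,0],"turn": 0}]'

```text
t: 13.45
ee_pos: [553.6, 112.3, 40.1]
orientation: [-3.137, -0.171, -0.002]
ft_force: [0.1, 0.3, -1.2]
width: 43.2
grasp_force: 30.0
```

Emit:
arm_command --series '[{"linear": [0,-0.003,0],"turn": 0},{"linear": [0,-0.003,0],"turn": 0},{"linear": [0,-0.003,0],"turn": 0},{"linear": [0,-0.003,0],"turn": 0},{"linear": [0,-0.003,0],"turn": 0},{"linear": [0,-0.003,0],"turn": 0},{"linear": [0,-0.001,0],"turn": 0},{"linear": [0,0,0],"turn": 0},{"linear": [0,0,0],"turn": 0}]'

```text
t: 14.35
ee_pos: [550.6, 131.0, 39.1]
orientation: [3.137, 0.172, -0.0]
ft_force: [0.2, -0.2, -1.9]
width: 43.4
grasp_force: 30.0
```

```bash
python3 - <<'E'
from h import *
goto(552.5-.111*18,114.4+18,.111,36.5);print(ctrl.get_obs()['ft_force'])
w=get('wrist')
O=np.array([562,146.7]);X=np.array([.994,.111]);Y=np.array([-.111,.994])
print((np.array(ctrl.get_obs()['ee_pos'])[:2]-O)@np.c_[X,Y])
cv2.imwrite('pics/w7.png',w['frame'])
E
```

```text
t 14.35 pos [550.6 131.   39.1] yaw 0.11 tool delta [ 0.  -1.4  2.6] turn -0.001 deg -0.1 w 43.4 q [0.21 0.64 1.86 0.   0.64 1.67]
[ 0.22716653 -0.21114609 -1.89373923]
[-13.06835579 -14.43213993]
```

View pics/w7.png

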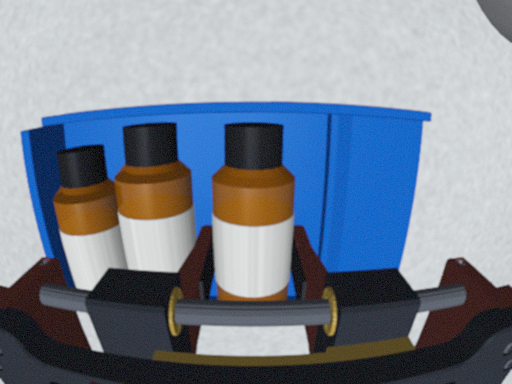

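The three bottles are square and in a row, with B still in the gripper. Release B and go to the bar.

Emit:
arm_command --series '[{"linear": [0,0,0.0025],"turn": 0},{"linear": [0,0,0],"turn": 0}]'

```text
t: 14.6
ee_pos: [550.5, 130.8, 36.3]
orientation: [3.137, 0.172, -0.001]
ft_force: [-0.3, 0.5, -1.4]
width: 43.0
grasp_force: 30.0
```

Emit:
arm_command --series '[{"linear": [0,0,0],"turn": 0},{"linear": [0,0,0],"turn": 0},{"linear": [0,0,0],"turn": 0},{"linear": [0,0,-0.01],"turn": 0},{"linear": [0,0,-0.02],"turn": 0},{"linear": [0,0,-0.03],"turn": 0},{"linear": [0,0,-0.045],"turn": 0},{"linear": [0,0,-0.045],"turn": 0},{"linear": [0,0,-0.03],"turn": 0}]' --jaw 0.18

```text
t: 15.5
ee_pos: [551.5, 131.2, 220.7]
orientation: [-3.136, -0.172, -0.006]
ft_force: [0.6, -0.5, -0.3]
width: 52.1
grasp_force: 0.0
```

Emit:
arm_command --series '[{"linear": [-0.0217,0.0377,0],"turn": 0},{"linear": [-0.0217,0.0377,0],"turn": 0},{"linear": [-0.0217,0.0377,0],"turn": 0},{"linear": [-0.0217,0.0377,0],"turn": 0},{"linear": [-0.0217,0.0377,0],"turn": 0},{"linear": [-0.0217,0.0377,0],"turn": 0},{"linear": [-0.0217,0.0377,0],"turn": 0}]' --jaw 1

```text
t: 16.2
ee_pos: [427.7, -149.3, 217.6]
orientation: [3.136, 0.173, 0.002]
ft_force: [1.0, -0.5, -0.3]
width: 87.9
grasp_force: 0.0
```

Emit:
arm_command --series '[{"linear": [0,0,0],"turn": -0.125},{"linear": [0,0,0],"turn": -0.125},{"linear": [0,0,0],"turn": -0.125},{"linear": [0,0,0],"turn": -0.125},{"linear": [0,0,0],"turn": 0},{"linear": [0,0,0],"turn": 0}]'

```text
t: 16.8
ee_pos: [428.6, -147.9, 217.2]
orientation: [2.998, 0.938, 0.001]
ft_force: [0.1, 0.2, 0.3]
width: 87.9
grasp_force: 0.0
```

```bash
python3 - <<'E'
from h import *
w=get('wrist','w8.png');f=w['frame'].astype(int)
bg=np.median(f[60:120,200:300].reshape(-1,3),0)
m=((np.abs(f-bg).max(2)>25)&(np.ptp(f,axis=2)<40)).astype(np.uint8);m[:80]=0;m[240:]=0
for k in cv2.findContours(m,0,2)[0]:
    if cv2.contourArea(k)>500:
        r=cv2.minAreaRect(k);q=np.array([onz(w,p,18,True)[:2] for p in cv2.boxPoints(r)]);print(np.round(r[0]),np.round(r[1]),r[2],q.round(1).tolist(),q.mean(0))
goto(428,-148,.61,20)
E
```

```text
[249. 167.] [90. 32.] 90.0 [[464.9, -97.3], [485.6, -127.3], [396.2, -190.8], [373.7, -158.4]] [ 430.11256789 -143.44159585]
[478. 110.] [49. 67.] 90.0 [[670.3, -284.7], [768.9, -386.8], [712.4, -437.3], [620.0, -326.4]] [ 692.91653871 -358.81213699]
t 16.85 pos [ 428.6 -147.9  217.1] yaw 0.607 tool delta [ -0.6  -0.4 197.1] turn -0.003 deg -0.2 w 87.6 q [-0.36  0.21  2.02 -0.    0.92  0.61]
```

View pics/w8.png

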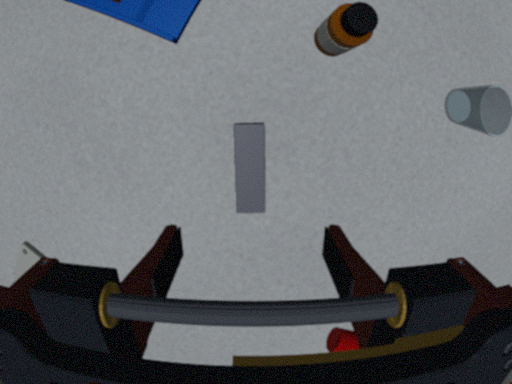

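The bar is centred at (249,167) and lined up with the tool. Grip it near its top.

Emit:
arm_command --series '[{"linear": [0.0034,-0.0024,0.045],"turn": 0},{"linear": [0,0,0.045],"turn": 0},{"linear": [0,0,0.045],"turn": 0},{"linear": [0,0,0.04],"turn": 0},{"linear": [0,0,0.017],"turn": 0},{"linear": [0,0,0],"turn": 0}]'

```text
t: 17.45
ee_pos: [428.4, -143.4, 22.5]
orientation: [-2.995, -0.94, 0.006]
ft_force: [0.5, -0.2, -0.3]
width: 87.8
grasp_force: 0.0
```

Emit:
arm_command --series '[{"linear": [0,0,0],"turn": 0},{"linear": [0,0,0],"turn": 0},{"linear": [0,0,0],"turn": 0},{"linear": [0,0,0],"turn": 0},{"linear": [0,0,0],"turn": 0},{"linear": [0,0,0],"turn": 0},{"linear": [0,0,0],"turn": 0}]' --jaw -1

```text
t: 18.15
ee_pos: [430.0, -144.0, 24.8]
orientation: [2.997, 0.943, 0.0]
ft_force: [1.0, 0.4, 5.0]
width: 35.7
grasp_force: 29.9
```

```bash
python3 - <<'E'
from h import *
p=np.array([562,146.7])-104*np.array([-.111,.994]);print(p)
goto(p[0],p[1],.111,90)
E
```

```text
[573.544  43.324]
t 18.15 pos [ 430.  -144.    24.8] yaw 0.61 tool delta [224.9 -71.4 -65.1] turn 0.499 deg 28.6 w 35.7 q [-0.35  0.58  2.1   0.    0.46  0.61]
```

Emit:
arm_command --series '[{"linear": [0,0,-0.03],"turn": 0},{"linear": [0,0,-0.045],"turn": 0},{"linear": [0,0,-0.045],"turn": 0},{"linear": [0.045,-0.0143,0],"turn": 0},{"linear": [0.045,-0.0143,0],"turn": 0},{"linear": [0.045,-0.0143,0],"turn": 0},{"linear": [0.045,-0.0143,0],"turn": 0},{"linear": [0.045,-0.0143,0],"turn": 0},{"linear": [0,0,0],"turn": 0.125},{"linear": [0,0,0],"turn": 0.125}]'

```text
t: 19.15
ee_pos: [573.8, 45.0, 144.1]
orientation: [-3.092, -0.558, 0.001]
ft_force: [0.0, 0.0, -1.8]
width: 35.5
grasp_force: 30.0
```

Emit:
arm_command --series '[{"linear": [0,0,0],"turn": 0.125},{"linear": [0,0,0],"turn": 0.125},{"linear": [0,0,0],"turn": 0},{"linear": [0,0,0],"turn": 0}]'

```text
t: 19.55
ee_pos: [573.2, 43.4, 144.4]
orientation: [-3.137, -0.177, 0.001]
ft_force: [0.3, -0.4, -1.6]
width: 35.7
grasp_force: 30.0
```

```bash
python3 - <<'E'
from h import *
goto(573.5,43.3,.111,39)
w=get('wrist','w9.png')
E
```

```text
t 19.55 pos [573.2  43.4 144.4] yaw 0.113 tool delta [3.000e-01 1.000e-01 1.054e+02] turn 0.002 deg 0.1 w 35.7 q [0.05 0.48 1.81 0.   0.86 1.51]
```

View pics/w9.png

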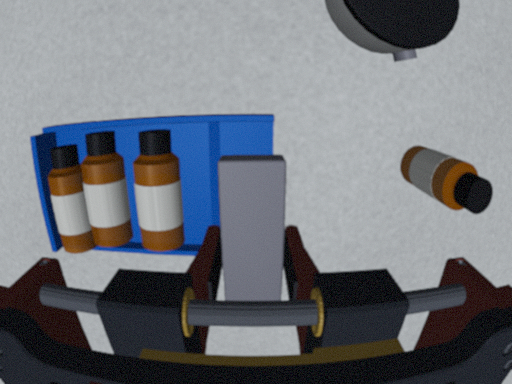

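I've used all ten pictures, so from here I check by numbers. The last view shows the row in order, with the bar square above the apron. Set it down.

Emit:
arm_command --series '[{"linear": [0,0,0.04],"turn": 0},{"linear": [0,0,0.04],"turn": 0},{"linear": [0,0,0.015],"turn": 0},{"linear": [0,0,0.009],"turn": 0},{"linear": [0,0,0.003],"turn": 0},{"linear": [0,0,0],"turn": 0},{"linear": [0,0,0],"turn": 0}]'

```text
t: 20.3
ee_pos: [574.6, 43.5, 39.0]
orientation: [-3.137, -0.173, -0.004]
ft_force: [0.4, 0.9, -0.9]
width: 35.8
grasp_force: 30.0
```

Emit:
arm_command --series '[{"linear": [0,0,0],"turn": 0},{"linear": [0,0,0],"turn": 0},{"linear": [0,0,0],"turn": 0},{"linear": [0,0,0],"turn": 0},{"linear": [0,0,-0.02],"turn": 0},{"linear": [0,0,-0.04],"turn": 0},{"linear": [0,0,-0.045],"turn": 0},{"linear": [0,0,-0.03],"turn": 0}]' --jaw 0.05

```text
t: 21.1
ee_pos: [574.2, 43.5, 175.4]
orientation: [-3.137, -0.172, -0.004]
ft_force: [0.0, -0.1, -0.5]
width: 45.8
grasp_force: 0.0
```

```bash
cat >> h.py <<'E'
O=np.array([562,146.7]);X=np.array([.994,.111]);Y=np.array([-.111,.994])
def tr(p):return ((np.array(p)[:2]-O)@np.c_[X,Y]).round(1).tolist()
def bar(w,z):
    f=w['frame'].astype(int);hsv=cv2.cvtColor(w['frame'],cv2.COLOR_BGR2HSV)
    # grey region enclosed within the tray: low saturation inside the tray outline
    P=[]
    R=cv2.Rodrigues(np.array(w['rvec'],float))[0];t=np.array(w['tvec'],float).ravel()
    poly=[]
    for tx,ty in((-62,-124),(62,-124),(62,108),(-62,108)):
        q=R@np.r_[O+tx*X+ty*Y,z]+t
        if w['cx'] is not None:
            r=np.hypot(q[0],q[1]);th=np.arctan2(r,q[2]);poly.append([w['cx']+w['fx']*th*q[0]/r,w['cy']+w['fy']*th*q[1]/r])
    m=np.zeros(f.shape[:2],np.uint8);cv2.fillPoly(m,[np.int32(poly)],1)
    g=(m>0)&(hsv[...,1]<75)&(hsv[...,2]<140)&(hsv[...,2]>60)
    for k in cv2.findContours(g.astype(np.uint8),0,2)[0]:
        if cv2.contourArea(k)>150:
            r=cv2.minAreaRect(k);print('grey',np.round(r[0]),np.round(r[1]),[tr(onz(w,p,z,True)) for p in cv2.boxPoints(r)])
E
python3 - <<'E'
from h import *
w=get('wrist','w10.png');bar(w,30)
p=O-146*Y;print(p);goto(p[0],p[1],.111+np.pi/2-.001,80)
E
```

```text
grey [ 94. 200.] [47. 16.] [[10.1, 85.6], [12.4, 64.4], [-42.5, 64.7], [-46.4, 87.0]]
grey [181. 195.] [44. 19.] [[11.8, -17.8], [14.9, -37.7], [-32.1, -42.6], [-36.1, -21.9]]
grey [130. 194.] [41. 21.] [[11.1, 42.9], [15.9, 17.3], [-28.6, 12.0], [-34.8, 38.4]]
grey [252. 182.] [103.  35.] [[55.4, -86.9], [55.9, -120.7], [-52.4, -124.4], [-53.1, -86.8]]
[578.206   1.576]
t 21.15 pos [576.7  43.7 179.7] yaw 0.11 tool delta [-4.  41.9 99.7] turn 1.571 deg 90.0 w 45.9 q [0.05 0.43 1.79 0.   0.92 1.52]
```

Emit:
arm_command --series '[{"linear": [-0.004,0.042,0],"turn": 0},{"linear": [0,0,0],"turn": -0.1428},{"linear": [0,0,0],"turn": -0.1428},{"linear": [0,0,0],"turn": -0.1428},{"linear": [0,0,0],"turn": -0.1428},{"linear": [0,0,0],"turn": -0.1428},{"linear": [0,0,0],"turn": -0.1428},{"linear": [0,0,0],"turn": -0.1428},{"linear": [0,0,0],"turn": -0.1428},{"linear": [0,0,0],"turn": -0.1428}]' --jaw 0.36

```text
t: 22.15
ee_pos: [574.0, 1.3, 172.4]
orientation: [-2.402, -2.025, 0.0]
ft_force: [0.0, -0.1, 0.2]
width: 59.5
grasp_force: 0.0
```

Emit:
arm_command --series '[{"linear": [0,0,0],"turn": -0.1428},{"linear": [0,0,0],"turn": -0.1428},{"linear": [0,0,0],"turn": 0},{"linear": [0,0,0],"turn": 0}]'

```text
t: 22.55
ee_pos: [574.0, 1.2, 172.5]
orientation: [-2.101, -2.336, 0.0]
ft_force: [-0.8, -0.1, 0.1]
width: 59.5
grasp_force: 0.0
```

```bash
python3 - <<'E'
from h import *
p=O-146*Y;goto(p[0],p[1],.111+np.pi/2,37.5);print(tr(ctrl.get_obs()['ee_pos']))
E
```

```text
t 22.55 pos [574.    1.2 172.5] yaw 1.677 tool delta [-1.00e-01  4.20e+00  1.35e+02] turn -0.005 deg -0.3 w 59.5 q [-0.02  0.44  1.79  0.    0.91 -0.12]
[-4.2, -145.9]
```

Emit:
arm_command --series '[{"linear": [0,0.004,0.045],"turn": -0.005},{"linear": [0,0,0.045],"turn": 0},{"linear": [0,0,0.03],"turn": 0},{"linear": [0,0,0.01],"turn": 0},{"linear": [0,0,0.0045],"turn": 0},{"linear": [0,0,0],"turn": 0},{"linear": [0,0,0],"turn": 0}]'

```text
t: 23.25
ee_pos: [579.3, 1.7, 39.7]
orientation: [2.09, 2.343, 0.003]
ft_force: [-0.5, -0.1, -0.2]
width: 59.6
grasp_force: 0.0
```

Emit:
arm_command --series '[{"linear": [0.005,0,0],"turn": 0},{"linear": [0.005,0,0],"turn": 0},{"linear": [0.005,0,0],"turn": 0},{"linear": [0.005,0,0],"turn": 0},{"linear": [0.005,0,0],"turn": 0},{"linear": [0.005,0,0],"turn": 0},{"linear": [0.005,0,0],"turn": 0},{"linear": [0.005,0,0],"turn": 0},{"linear": [0,0,0],"turn": 0}]'

```text
t: 24.15
ee_pos: [573.3, 42.2, 38.0]
orientation: [-2.089, -2.345, 0.0]
ft_force: [0.8, 0.2, 0.3]
width: 59.2
grasp_force: 0.0
```

```bash
python3 - <<'E'
from h import *
o=ctrl.get_obs();print(tr(o['ee_pos']),o['ee_pos'][2],o['ft_force'].round(1))
w=get('wrist','w11.png');bar(w,32)
E
```

```text
[-0.4, -105.1] 38.03721958223233 [0.8 0.2 0.3]
grey [250. 197.] [203.  69.] [[-58.7, -93.3], [-54.2, -53.1], [52.7, -52.7], [57.3, -92.7]]
grey [236. 126.] [14. 91.] [[-31.0, -32.3], [14.3, -29.6], [14.9, -36.4], [-30.8, -39.3]]
grey [239.  12.] [21. 92.] [[-29.5, 29.8], [16.0, 29.6], [16.0, 18.2], [-29.1, 18.2]]
```

Emit:
arm_command --series '[{"linear": [0.003,0,0],"turn": 0},{"linear": [0.003,0,0],"turn": 0},{"linear": [0.003,0,0],"turn": 0},{"linear": [0.003,0,0],"turn": 0},{"linear": [0.003,0,0],"turn": 0},{"linear": [0.003,0,0],"turn": 0},{"linear": [0.003,0,0],"turn": 0},{"linear": [0.003,0,0],"turn": 0},{"linear": [0,0,0],"turn": 0}]'

```text
t: 25.1
ee_pos: [570.5, 65.8, 38.0]
orientation: [-2.09, -2.345, 0.0]
ft_force: [-0.4, -0.8, -0.1]
width: 60.0
grasp_force: 0.2
```

Emit:
arm_command --series '[{"linear": [0.002,0,0],"turn": 0},{"linear": [0.002,0,0],"turn": 0},{"linear": [0.002,0,0],"turn": 0},{"linear": [0.002,0,0],"turn": 0},{"linear": [0.002,0,0],"turn": 0},{"linear": [0,0,0],"turn": 0},{"linear": [0,0,0],"turn": 0}]'

```text
t: 25.8
ee_pos: [569.7, 75.3, 38.2]
orientation: [2.09, 2.345, 0.0]
ft_force: [0.3, 0.2, -0.9]
width: 59.7
grasp_force: 0.2
```

```bash
python3 - <<'E'
from h import *
o=ctrl.get_obs();print(tr(o['ee_pos']),o['ee_pos'][2],o['ft_force'].round(1))
w=get('wrist','w12.png');bar(w,24)
E
```

```text
[-0.3, -71.8] 38.18576624277495 [ 0.3  0.2 -0.9]
grey [251. 305.] [  8. 178.] [[-61.0, -116.7], [60.4, -116.1], [61.7, -123.5], [-62.2, -124.2]]
grey [251. 226.] [  7. 188.] [[-55.9, -57.1], [55.2, -56.7], [55.8, -61.3], [-56.4, -61.7]]
grey [251. 163.] [ 16. 190.] [[-53.0, -18.7], [51.5, -15.6], [52.5, -24.7], [-53.5, -27.9]]
grey [227.  72.] [ 18. 120.] [[-44.8, 31.8], [17.8, 31.9], [18.1, 22.4], [-44.6, 22.1]]
```

Emit:
arm_command --series '[{"linear": [0.001,0,0],"turn": 0},{"linear": [0.001,0,0],"turn": 0},{"linear": [0.001,0,0],"turn": 0},{"linear": [0.001,0,0],"turn": 0},{"linear": [0.001,0,0],"turn": 0},{"linear": [0,0,0],"turn": 0},{"linear": [0,0,0],"turn": 0}]'

```text
t: 26.55
ee_pos: [569.3, 79.6, 38.3]
orientation: [2.089, 2.345, -0.001]
ft_force: [0.4, -6.5, 1.2]
width: 59.9
grasp_force: 3.2
```

```bash
python3 - <<'E'
from h import *
o=ctrl.get_obs();print(tr(o['ee_pos']),o['ee_pos'][2],o['ft_force'].round(1))
w=get('wrist','w13.png');bar(w,24)
hsv=cv2.cvtColor(w['frame'],cv2.COLOR_BGR2HSV)
print([(r,hsv[r,250].tolist()) for r in range(130,260,5)])
E
```

```text
[-0.2, -67.6] 38.332768807847344 [ 0.4 -6.5  1.2]
grey [251. 306.] [ 13. 178.] [[-60.8, -111.8], [60.5, -111.1], [62.5, -123.3], [-62.8, -124.0]]
grey [251. 226.] [  8. 188.] [[-55.9, -53.6], [55.2, -51.8], [55.9, -56.9], [-56.5, -58.7]]
grey [251. 166.] [192.  14.] [[-53.9, -21.0], [-53.0, -13.1], [53.0, -16.4], [53.4, -24.5]]
grey [238.  77.] [18. 93.] [[-31.7, 32.8], [16.5, 33.4], [16.8, 23.9], [-31.6, 23.2]]
[(130, [70, 4, 210]), (135, [90, 2, 207]), (140, [90, 2, 205]), (145, [90, 3, 197]), (150, [90, 5, 195]), (155, [70, 4, 180]), (160, [75, 6, 170]), (165, [60, 7, 143]), (170, [115, 31, 141]), (175, [116, 25, 142]), (180, [116, 27, 140]), (185, [113, 30, 144]), (190, [118, 23, 144]), (195, [116, 30, 145]), (200, [106, 28, 139]), (205, [113, 30, 145]), (210, [118, 26, 146]), (215, [114, 27, 141]), (220, [116, 25, 145]), (225, [120, 30, 128]), (230, [109, 197, 188]), (235, [107, 226, 177]), (240, [107, 216, 178]), (245, [107, 214, 191]), (250, [107, 221, 190]), (255, [107, 222, 188])]
```

Emit:
arm_command --series '[{"linear": [-0.002,0,0],"turn": 0},{"linear": [-0.008,0,0],"turn": 0},{"linear": [0,0,-0.03],"turn": 0},{"linear": [-0.03,0,-0.045],"turn": 0},{"linear": [-0.04,0,-0.045],"turn": 0},{"linear": [0,0,0],"turn": 0},{"linear": [0,0,0],"turn": 0}]'

```text
t: 27.3
ee_pos: [577.6, 9.1, 147.8]
orientation: [2.092, 2.343, 0.002]
ft_force: [-0.3, -0.2, -0.1]
width: 59.5
grasp_force: 0.0
```

```bash
python3 - <<'E'
from h import *
o=ctrl.get_obs();print(o['t'],tr(o['ee_pos']),o['ee_pos'][2])
w=get('wrist','w14.png');f=w['frame'];hsv=cv2.cvtColor(f,cv2.COLOR_BGR2HSV)
print('cam',tr(ray(w,(0,0),True)[0]),ray(w,(0,0),True)[0][2])
R=cv2.Rodrigues(np.array(w['rvec'],float))[0];t=np.array(w['tvec'],float).ravel()
def px(tx,ty,z):
    q=R@np.r_[O+tx*X+ty*Y,z]+t;r=np.hypot(q[0],q[1]);a=np.arctan2(r,q[2]);return np.array([w['cx']+w['fx']*a*q[0]/r,w['cy']+w['fy']*a*q[1]/r])
# profiles along tray y at x=-45,0,30 projected on z=24
for tx in(-45,0,40):
    s=[]
    for ty in np.arange(-75,-8,2.):
        u,v=px(tx,ty,24).round().astype(int)
        s.append((int(ty),int(hsv[v,u,1]),int(hsv[v,u,2])) if 0<=v<384 and 0<=u<512 else None)
    print(tx,s)
E
```

```text
27.3 [0.2, -138.5] 147.83691259565325
cam [0.7, -54.8] 289.12843196423137
-45 [(-75, 219, 164), (-73, 218, 158), (-71, 225, 146), (-69, 227, 144), (-67, 255, 144), (-65, 210, 146), (-63, 213, 163), (-61, 195, 157), (-59, 70, 55), (-57, 26, 77), (-55, 29, 116), (-53, 31, 124), (-51, 31, 124), (-49, 29, 125), (-47, 28, 119), (-45, 27, 124), (-43, 25, 122), (-41, 27, 121), (-39, 24, 119), (-37, 27, 122), (-35, 34, 119), (-33, 27, 122), (-31, 31, 117), (-29, 30, 118), (-27, 31, 117), (-25, 24, 119), (-23, 80, 131), (-21, 199, 169), (-19, 165, 119), (-17, 130, 55), (-15, 137, 67), (-13, 183, 71), (-11, 170, 78), (-9, 193, 86)]
0 [(-75, 224, 165), (-73, 204, 165), (-71, 255, 140), (-69, 224, 147), (-67, 255, 141), (-65, 239, 141), (-63, 210, 164), (-61, 194, 151), (-59, 49, 57), (-57, 35, 51), (-55, 33, 115), (-53, 27, 123), (-51, 26, 119), (-49, 23, 122), (-47, 31, 122), (-45, 30, 121), (-43, 26, 120), (-41, 30, 119), (-39, 32, 118), (-37, 27, 122), (-35, 27, 121), (-33, 35, 118), (-31, 36, 121), (-29, 26, 119), (-27, 27, 112), (-25, 24, 116), (-23, 49, 125), (-21, 188, 176), (-19, 121, 126), (-17, 9, 86), (-15, 5, 102), (-13, 9, 116), (-11, 8, 135), (-9, 7, 139)]
40 [(-75, 210, 164), (-73, 216, 157), (-71, 244, 142), (-69, 217, 146), (-67, 248, 145), (-65, 219, 148), (-63, 234, 159), (-61, 193, 161), (-59, 114, 74), (-57, 22, 58), (-55, 25, 112), (-53, 29, 124), (-51, 30, 120), (-49, 25, 121), (-47, 30, 119), (-45, 28, 119), (-43, 31, 123), (-41, 38, 120), (-39, 26, 118), (-37, 24, 118), (-35, 28, 120), (-33, 26, 118), (-31, 31, 117), (-29, 31, 114), (-27, 31, 117), (-25, 33, 117), (-23, 45, 120), (-21, 198, 171), (-19, 206, 170), (-17, 186, 173), (-15, 201, 171), (-13, 204, 171), (-11, 182, 122), (-9, 184, 43)]
```

The bar's top reads as about 34 mm wide with a dark strip at its back, so it may still be tilted on the lip. I'll feel its height by touching down gently over its back half.

Emit:
arm_command --series '[{"linear": [0.0465,0,0],"turn": 0},{"linear": [0.046,0,0],"turn": 0},{"linear": [0,0,0.045],"turn": 0},{"linear": [0,0,0.035],"turn": 0},{"linear": [0,0,0.01],"turn": 0},{"linear": [0,0,0],"turn": 0},{"linear": [0,0,0],"turn": 0}]'

```text
t: 28.05
ee_pos: [566.5, 101.8, 57.0]
orientation: [-2.09, -2.345, 0.001]
ft_force: [1.2, -0.4, 0.9]
width: 59.9
grasp_force: 0.0
```

Emit:
arm_command --series '[{"linear": [0,0,0.002],"turn": 0},{"linear": [0,0,0.002],"turn": 0},{"linear": [0,0,0.002],"turn": 0},{"linear": [0,0,0.002],"turn": 0},{"linear": [0,0,0],"turn": 0},{"linear": [0,0,0],"turn": 0}]'

```text
t: 28.65
ee_pos: [567.4, 101.4, 51.7]
orientation: [2.09, 2.344, 0.002]
ft_force: [-5.5, -1.6, 22.1]
width: 59.9
grasp_force: 10.7
```

The tips touch at z ≈ 33, so the bar's back edge is still on the lip. Drag it forward while pressing so it drops.

Emit:
arm_command --series '[{"linear": [0.001,0,0],"turn": 0},{"linear": [0.001,0,0],"turn": 0},{"linear": [0.001,0,0],"turn": 0},{"linear": [0.001,0,0],"turn": 0},{"linear": [0,0,0],"turn": 0}]'

```text
t: 29.15
ee_pos: [566.2, 105.6, 49.3]
orientation: [2.091, 2.345, 0.0]
ft_force: [-0.1, 0.4, -0.6]
width: 59.6
grasp_force: 0.0
```

Force went to zero, so it probably dropped. I'll lower to feel for the top, expected at TCP ≈ 43.

Emit:
arm_command --series '[{"linear": [0,0,0.0015],"turn": 0},{"linear": [0,0,0.0015],"turn": 0},{"linear": [0,0,0.0015],"turn": 0},{"linear": [0,0,0.001],"turn": 0},{"linear": [0,0,0],"turn": 0},{"linear": [0,0,0],"turn": 0}]'

```text
t: 29.75
ee_pos: [566.1, 105.6, 43.5]
orientation: [-2.09, -2.345, 0.0]
ft_force: [-0.4, -0.4, -0.3]
width: 59.7
grasp_force: 0.0
```

Emit:
arm_command --series '[{"linear": [0,0,0.001],"turn": 0},{"linear": [0,0,0.001],"turn": 0},{"linear": [0,0,0.001],"turn": 0},{"linear": [0,0,0],"turn": 0}]'

```text
t: 30.15
ee_pos: [566.2, 105.6, 43.2]
orientation: [2.09, 2.345, 0.0]
ft_force: [-8.5, -1.4, 28.9]
width: 59.7
grasp_force: 14.2
```

The top is now at z ≈ 24, so the bar is seated. Lift and check the layout.

Emit:
arm_command --series '[{"linear": [0,0,-0.005],"turn": 0},{"linear": [0,0,-0.03],"turn": 0},{"linear": [-0.02,0,-0.045],"turn": 0},{"linear": [-0.04,0,-0.045],"turn": 0},{"linear": [-0.04,0,-0.045],"turn": 0},{"linear": [0,0,-0.03],"turn": 0},{"linear": [0,0,0],"turn": 0},{"linear": [0,0,0],"turn": 0}]'

```text
t: 30.95
ee_pos: [576.1, 19.6, 225.7]
orientation: [2.09, 2.344, 0.001]
ft_force: [-1.1, -0.3, 0.3]
width: 60.1
grasp_force: 0.0
```

```bash
python3 - <<'E'
from h import *
o=ctrl.get_obs();print(o['t'],tr(o['ee_pos']),o['ee_pos'][2],o['ft_force'].round(1))
w=get('wrist','w15.png');f=w['frame'];hsv=cv2.cvtColor(f,cv2.COLOR_BGR2HSV)
print('cam',tr(ray(w,(0,0),True)[0]),ray(w,(0,0),True)[0][2])
H,S,V=cv2.split(hsv)
def rep(n,m,z):
    for k in cv2.findContours(m.astype(np.uint8),0,2)[0]:
        if cv2.contourArea(k)>80:
            q=[tr(onz(w,p,z,True)) for p in cv2.boxPoints(cv2.minAreaRect(k))]
            c=np.mean(q,0)
            if abs(c[0])<70 and -130<c[1]<120: print(n,c.round(1),q)
rep('bar',(S<60)&(V>95)&(V<150),24)
rep('amber',(H<20)&(S>130)&(V>50),28)
rep('label',(S<30)&(V>150),48)
rep('cap',(V<50),28)
E
```

```text
30.95 [-0.1, -127.9] 225.67468478421694 [-1.1 -0.3  0.3]
cam [0.4, -44.1] 366.95877186719923
bar [  0.1 -40.5] [[-54.1, -57.3], [-53.2, -22.6], [53.8, -23.7], [54.0, -58.4]]
bar [-8.3 -6.8] [[-31.5, -17.2], [-31.5, 3.9], [14.8, 3.6], [14.9, -17.4]]
bar [-7.9 30.8] [[-34.1, 45.7], [15.9, 49.4], [18.2, 15.9], [-31.5, 12.1]]
amber [27.9 29.2] [[11.2, 73.3], [41.2, 75.8], [44.5, -15.2], [14.8, -17.2]]
amber [-45.1  29.3] [[-60.3, 75.4], [-30.5, 73.7], [-30.0, -16.4], [-59.5, -15.5]]
label [-7.7  4.9] [[-28.2, -10.5], [-28.3, 20.4], [12.7, 20.2], [12.8, -10.6]]
label [-6.9 47.8] [[-27.6, 61.9], [13.7, 61.6], [13.7, 33.7], [-27.3, 33.9]]
label [  11.5 -113.7] [[-356.7, 136.5], [373.3, 144.5], [515.1, -369.4], [-485.8, -366.5]]
cap [50.1  3.2] [[39.2, 15.5], [60.9, 16.6], [61.0, -9.2], [39.4, -10.2]]
cap [50.1 45.6] [[37.0, 30.9], [39.4, 61.1], [63.2, 60.5], [60.6, 30.1]]
```

```bash
python3 - <<'E'
from h import *
d=get('top');f=d['frame'];H,S,V=cv2.split(cv2.cvtColor(f,cv2.COLOR_BGR2HSV))
m=(S<60)&(V>110)
for k in cv2.findContours(m[165:205,160:232].astype(np.uint8),0,2)[0]:
    if cv2.contourArea(k)>15:
        r=cv2.minAreaRect(k);print('label',tr(onz(d,np.array(r[0])+[160,165],40)),np.round(r[1],1))
print(ctrl.close_job())
E
```

```text
label [-16.2, 95.3] [11.  7.]
label [-6.7, 51.5] [11.4  7.6]
the job is handed in; nothing more can be done
None
```

The job is handed in; no verdict came back. By my last measurements all three bottles lie in a row against the end stop. The bar is seated flat behind the lip at tray y ≈ -40 mm, and its top felt at z ≈ 24 mm. The bottle nearest the stop had the roughest check, only a coarse top-camera reading (label at tray x ≈ -16, y ≈ 95 mm).

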